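# Put the coil winder in gear and lock it

### The job

Fit the loose crank on the winder's square spindle and let go of it, then turn the black gear knob a quarter turn anticlockwise off its yellow guard and let it go, so that it springs down onto the gear teeth. Take the crank again, now by its red spinning handle, and rock the spindle a little at a time until the teeth mesh and the knob drops fully home, stopping there so that the half-wound copper drum is not dragged round. Finally turn the knob back clockwise under the guard until it clicks into its locked detent, leave the crank fitted, and do not disturb the other tools and parts on the table.

Things in the scene. Friction and masses are not known exactly. Their poses are not given: they have to be found in the camera images.
- winder: fixed coil winder: grey gearbox 180 mm deep (x), 330 wide (y), top 60 mm above the table, on a dark foot plate 200 x 350 mm centred 10 mm along its +x from this origin (on the table). In its frame the spindle and drum axis is at (30, 85) mm, the gear knob's axis at (-10, -100) mm; the yellow guard lies on the knob's -y side, top 80 mm up.
- spindle_seat (a point): centre of the top face of the spindle's round shoulder (48 mm across, 111 mm above the table); turns with the spindle. z up, x and y square to the flats of the square stub, which is 20 mm across flats and 10 mm high, then tapers for 9 mm to 12 mm across. The crank's hub sits on this shoulder, over the square, in any of four quarter positions.
- spindle (a joint): turn of the spindle, rad, anticlockwise from above; free either way against a drag of 0.12 N m (1.6 N at the crank's handle). Its hidden teeth, every 60 degrees, start clashing, at least about 4 degrees of spindle turn from mesh, at a hidden phase that differs each time; turning up to 60 degrees one way always finds mesh. The mesh window is about 11 degrees wide.
- crank: loose steel crank, about 0.4 kg. Hub: square block 36 x 36 mm, 50 high; its underside (on the table at the start) has a square socket 22.5 mm across, 22 deep. Origin: centre of the hub's underside, z up. A flat arm 18 mm wide, 30 to 38 mm up, runs along its +x to x = 85 mm and carries the upright handle at x = 75 mm. Carry it by the hub, gripped along its y. Play when fitted: 7 degrees each way.
- crank_handle: red upright handle of the crank, 20 to 24 mm in diameter, from 40 to 92 mm above the hub's underside; it spins freely on its pin. Origin: on the handle's axis at the height of the hub's underside. It travels a circle of 75 mm radius about the spindle axis.
- drum_mark (a point): red mark on the top of the copper-wound drum, 50 mm from the spindle axis. The drum (116 mm across, 76 to 104 mm above the table) stands round the spindle and sinks with the gear knob, but turns separately, with a stiff drag of 0.6 N m (8 N at the crank's handle). Once meshed, the crank drags it after up to 11 degrees of play; it may turn 14 degrees at most.
- knob_grip (a point): grip point of the black gear knob: on its vertical axis, 11 mm below the top of its bar. The bar is 46 mm long (this point's x), 14 thick (y) and 38 high, over a disc 48 mm across (its top 26 mm below this point). z up; 118 mm above the table when the knob is up. It sinks and turns with the knob.
- gear_slide (a joint): how far the gear knob has sunk, m: 0 = up (its red lug resting on top of the yellow guard, out of gear), about 0.005 = sprung down onto the crests of the teeth, 0.014 = fully home, teeth meshed. A spring presses it down with about 7 N; it cannot be pushed further while the teeth clash.
- gear_knob (a joint): turn of the gear knob, rad: 0 = lug over (or under) the guard, in its detent; grows anticlockwise from above to its stop at 1.45, lug clear of the guard (clear from about 1.15). It takes about 0.2 N m at most; the detent's hump lies at 0.1 to 0.45. Between up and fully home do not force it back: the lug strikes the guard's end.
- breaker: bystander: black circuit breaker 75 x 50 x 72 mm, origin under its centre. Leave it alone.
- screwdriver: bystander: red screwdriver, 200 mm long, lying along its x. Leave it alone.
- pliers: bystander: yellow-handled pliers, about 175 mm long, lying along their x. Leave them alone.
- cutters: bystander: orange-handled cutters, about 175 mm long, lying along their x. Leave them alone.
- junction_box: bystander: grey round lidded box, 120 mm across, 50 mm high, origin under its centre. Leave it alone.
- tape_roll: bystander: blue roll, 90 mm across, 19 mm high, origin under its centre. Leave it alone.

How it is judged (in metres and radians):
On the way, in this order (a step that is already met when the one before it is completed fails the run):
1. the crank sits on the spindle's shoulder and has been let go (distance between crank and spindle_seat below 0.006 m and angle between crank's own z axis and vertical below 0.08 rad and contact force between crank and the fingers below 0.1 N), for 0.2 s.
2. the knob is turned clear of its guard and has sprung down onto the clashing teeth (distance between crank and spindle_seat below 0.006 m and angle between crank's own z axis and vertical below 0.08 rad and value of joint gear_knob above 1.1 rad and value of joint gear_slide between 0.003 and 0.0085 m), for 0.2 s.
3. with the crank held by its red handle, the teeth mesh and the knob drops fully home (distance between crank and spindle_seat below 0.006 m and contact force between crank_handle and the fingers above 0.5 N and value of joint gear_slide above 0.0115 m), for 0.05 s.
At the end, for the whole second after the job is handed in: the gear knob is fully home (sunk at least 11.5 mm of 14) and turned back under its guard to within 0.12 rad of its locked stop; the crank is still fitted, its hub within 6 mm of the spindle's shoulder, upright within 0.08 rad, let go and at rest (all of step 1 and value of joint gear_slide above 0.0115 m and value of joint gear_knob below 0.12 rad and linear speed of crank below 0.02 m/s); the robot touches nothing.
It fails at once if the copper drum is dragged round (with the 14 mm of sinking, its mark moved more than 18.5 mm: about 14 degrees of turning) (distance of drum_mark from where it was at the start of the episode above 0.0185 m).
It fails at once if a bystander is pushed more than 30 mm (distance of any of breaker, screwdriver, pliers, cutters, junction_box, tape_roll from where it was at the start of the episode above 0.03 m).
It also fails if it takes over 72 s, if anything falls off the work surface, if the arm or the gripper's body presses on something with over 40 N, if the wrist force passes 120 N, or if a joint passes its speed limit or range.

### The arm

A 6-joint arm with a two-finger parallel gripper is mounted at the origin on the work surface. World frame = base frame: x ahead of the robot, y to its left, z up, the work surface at z = 0. Lengths are in m, angles in degrees, forces in N, time in s.
With the tool pointing down it reaches from about 0.375 to 0.9 m from the base axis. Payload 3.1 kg.
Tool frame: the origin (TCP) lies at the very end of the fingers, on their centre line; the grasp point (between the pads) lies 19 mm behind it (grip_point_offset is the distance from the TCP to the grasp point, in m); y points along the fingers, x is the direction in which the jaws open and shut, and the axes are right-handed (so a half turn about y gives the same grasp; the last joint's range is limited). The gripper opens to 87 mm and grips with 3 to 60 N. Pads are 19 mm wide; open, the fingers measure 117 mm over their backs; the gripper's body (75 mm by 190 mm) begins 51 mm behind the grasp point.
Start: joints at [55.09, 30.224, 82.088, -0, 67.689, -10.227], TCP at [0.261, 0.568, 0.199] pointing down, gripper open.
Joint ranges: [-176.69, 176.69], [-43.24, 126.21], [12.49, 139.97], [-82, 262], [0, 151.66], [-163.58, 163.58]. Speed limits (degrees/s): [159.86, 159.86, 180, 180, 180, 180].

### API

Orientations are given as a 3x3 rotation matrix whose columns are the frame's x, y, z axes.
In Python, from rig import * gives the robot as it stands.
- The arm moves only by the tool send_rows, never from a script. Its argument "moves" is text: rows parted by semicolons, each of 5 numbers parted by spaces: the finger opening in mm, from 0 to 87, then the shift along the tool's x, y, z in mm, then the turn about the tool's y in degrees. In form: fingers dx dy dz yaw; .... A call has 1 to 20 rows; each row shifts and turns the commanded pose from where the row before left it, along the tool's axes as they then stand; what a row does not reach is not made up. A row lasts 1/12 s, in which the tool goes at most 41.7 mm and 7.16 degrees, less where a joint would pass 70% of its speed; a pose out of reach is approached as far as the arm can. A call is refused whole if a number of a shift passes 41.7 or a number of a turn 7.16, either way. A call with a gripper value outside its range is refused whole. The fingers move at their own pace and stop on an object; the grip force is fixed at half the most. Time passes only in rows, so rows that do not move let the fingers close. It gives the time, the measured TCP pose, the force and the opening at its end, in the units of the state.
- read_state(): the state, without advancing time (a new reading comes with each control period).
- capture(name): name is "scene" or "side" or "wrist"; returns a dict with "image" (400x640x3 uint8, blue, green, red), "z_map" (400x640 float32, m along the optical axis (not along the pixel's ray), 0 where there is no reading), "mtx" (3x3 intrinsics, pixels), "distortion" ([k1, k2, p1, p2, k3] as OpenCV has them; the pictures are not rectified), "origin" and "rotation" of the camera in the world; the wrist camera has in their place "tool_from_camera" (4x4, takes a point from camera to tool coordinates, whose origin is the TCP and whose axes are the tool frame's). Camera axes: x right, y up, looking along -z (the intrinsics and any distortion apply to the point x, -y, -z); pixel columns grow to the right and rows downward; lengths in m; the calibration is good to about 2 mm. A picture is of the moment at which its call begins: read the wrist's pose just before it.
- hand_in(): hands the job in, once; it reports no verdict.
Trained networks look in a picture, given as the dict that the camera call returned (one of the last four; its "shot" number tells which), for a name from the list of things; names that differ only in an ending like _2 or _b are one class to them, and where a whole thing is asked for, a point or a joint stands for the part that bears it (a point fixed in the world has none). Each returns a list of dicts, best first, with "p" (0 to 1); they miss things now and then, are a little off and sometimes report something else, mostly with a low value. They report only what shows in the picture. A call takes as long as a camera call.
- search_frame(picture, name): "bbox" ([left, top, right, bottom] in pixels, round what is visible of it).
- masks_of(picture, name): "region" (400x640 bool, what is visible of it) and "bbox" ([left, top, right, bottom] in pixels, round what is visible of it).
- mark_of(picture, name): "pixel" ([row, column] in pixels: a listed point, or the origin of a listed thing).
The state is a dict: "time_s": time; "joint_positions": joint angles; "qvel": joint speeds; "tau": joint torques, N m; "position": TCP position; "tcp_rot": TCP orientation; "force": force on the tool from outside, world axes, zero at the start; "moment": the same for the moment, N m; "opening": opening from 0.0 (shut) to 1.0 (fully open).
Only numpy, scipy, OpenCV 4.12 (cv2) and the standard library are available. Lean on these libraries where they do the work, as an engineer would, in place of code of your own. Each camera call takes 0.05 s, during which the arm holds its last target. There are 200 camera calls.

## Working session

There is one attempt and no reset: what is moved stays moved. The work goes in short steps, Python scripts to look and compute and a tool call to move; the robot and the scene stay as the last step left them, time stands still between calls to the robot, and variables do not carry over. Pictures are saved under pics/ and viewed, about 8 in all and at most 12, crops included, and the job is handed in when it is done.

Besides the shell and the picture viewer there is one more tool, called after "Emit:" as name(argument=value, ...), one argument or row to a line, values as JSON. send_rows: Moves the arm, as the interface text tells. Its arguments: {"type":"object","properties":{"moves":{"type":"string"}},"required":["moves"]}

```bash
mkdir -p pics; cat > h.py <<'E'
from rig import *
import numpy as np, cv2
def ray(c,px,st=None):
    r,cc=px
    K=np.array(c["mtx"],float);D=np.array(c["distortion"],float)
    u=cv2.undistortPoints(np.array([[[cc,r]]],float),K,D)[0,0]
    d=np.array([u[0],-u[1],-1.0])
    if "origin" in c: return np.array(c["origin"]),np.array(c["rotation"])@d
    T=np.array(c["tool_from_camera"]);R=np.array(st["tcp_rot"]);p=np.array(st["position"])
    return R@T[:3,3]+p, R@T[:3,:3]@d
def at_z(c,px,z,st=None):
    o,d=ray(c,px,st); return o+d*(z-o[2])/d[2]
def depth_pt(c,px,st=None):
    o,d=ray(c,px,st); z=c["z_map"][int(round(px[0])),int(round(px[1]))]; return o+d*z
def cloud(c,mask,st=None):
    rr,cc=np.nonzero(mask&(c["z_map"]>0))
    K=np.array(c["mtx"],float);D=np.array(c["distortion"],float)
    u=cv2.undistortPoints(np.stack([cc,rr],1).astype(float)[:,None],K,D)[:,0]
    d=np.c_[u[:,0],-u[:,1],-np.ones(len(u))]*c["z_map"][rr,cc][:,None]
    if "origin" in c: return d@np.array(c["rotation"]).T+np.array(c["origin"])
    T=np.array(c["tool_from_camera"]);R=np.array(st["tcp_rot"]);p=np.array(st["position"])
    return (d@T[:3,:3].T+T[:3,3])@R.T+p
E
python3 - <<'E'
from h import *
np.set_printoptions(precision=4,suppress=True)
s=read_state();print(s)
for n in("scene","side"):
    c=capture(n);cv2.imwrite(f"pics/{n}0.png",c["image"]);print(n,c["origin"],c["mtx"])
    for t in("crank","crank_handle","spindle_seat","drum_mark","knob_grip","winder","junction_box","breaker","tape_roll"):
        m=mark_of(c,t)[:2]
        for q in m: print(t,round(q["p"],2),np.round(q["pixel"]),depth_pt(c,q["pixel"]))
E
```

```text
{'time_s': 0.0, 'joint_positions': array([ 55.0888,  30.2776,  82.1569,   0.0009,  67.6881, -10.2279]), 'qvel': array([-0.0627, -0.0166,  0.0606, -0.0132,  0.0766, -0.0929]), 'tau': array([  0.0001, -44.0038, -17.6592,   0.0631,   0.0584,  -0.0002]), 'position': array([0.2605, 0.5673, 0.1983]), 'tcp_rot': array([[ 0.4176, -0.0012, -0.9086],
       [ 0.9086, -0.0017,  0.4176],
       [-0.0021, -1.    ,  0.0004]]), 'force': array([-0.2169,  0.1416, -0.1346]), 'moment': array([-0.0247,  0.0752, -0.0071]), 'opening': 1.0007205370069538}
scene [0.9179 0.6677 0.9366] [[369.3536   0.     321.3771]
 [  0.     369.3536 202.6552]
 [  0.       0.       1.    ]]
crank 0.86 [158. 285.] [ 0.4818 -0.3574  0.0194]
crank 0.67 [311. 402.] [0.5177 0.3893 0.0626]
crank_handle 0.74 [312. 404.] [0.5154 0.3941 0.0629]
crank_handle 0.46 [168. 275.] [ 0.5351 -0.3436  0.001 ]
spindle_seat 0.51 [220. 320.] [0.5708 0.0612 0.1232]
drum_mark 0.88 [212. 330.] [0.4995 0.0043 0.0609]
drum_mark 0.48 [159. 245.] [ 0.618  -0.4306  0.0173]
knob_grip 0.57 [180. 289.] [ 0.5747 -0.1287  0.1277]
winder 0.93 [224. 307.] [0.6
[... 263 characters left out ...]
2  0.0152]
tape_roll 0.32 [158. 285.] [ 0.484  -0.3574  0.0184]
side [ 0.2642 -0.8825  0.9553] [[413.5262   0.     310.1422]
 [  0.     413.5262 198.4058]
 [  0.       0.       1.    ]]
crank 0.62 [330. 331.] [ 0.4654 -0.388   0.0417]
crank 0.34 [231. 325.] [ 0.5498 -0.0878  0.0615]
crank_handle 0.7 [317. 351.] [ 0.5362 -0.3448  0.0008]
spindle_seat 0.68 [186. 319.] [0.5738 0.0471 0.1232]
spindle_seat 0.67 [317. 351.] [ 0.5369 -0.3452  0.0006]
drum_mark 0.67 [193. 303.] [0.5207 0.0502 0.1029]
knob_grip 0.71 [223. 336.] [ 0.5934 -0.0627  0.0583]
winder 0.57 [231. 322.] [ 0.5404 -0.0831  0.061 ]
junction_box 0.66 [144. 308.] [0.6394 0.3944 0.0346]
breaker 0.6 [164. 269.] [0.4728 0.3395 0.0191]
```

```bash
python3 - <<'E'
import cv2
a=cv2.imread('pics/scene0.png')[110:400,180:520];b=cv2.imread('pics/side0.png')[120:360,200:440]
cv2.imwrite('pics/sc.png',cv2.resize(a,None,fx=2,fy=2,interpolation=cv2.INTER_CUBIC))
cv2.imwrite('pics/si.png',cv2.resize(b,None,fx=2.5,fy=2.5,interpolation=cv2.INTER_CUBIC))
E
```

```text
(no output)
```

View pics/sc.png

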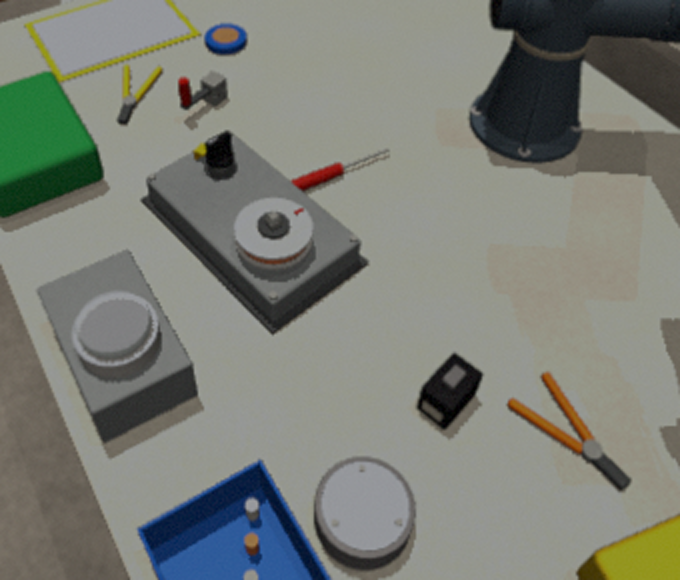

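View pics/si.png

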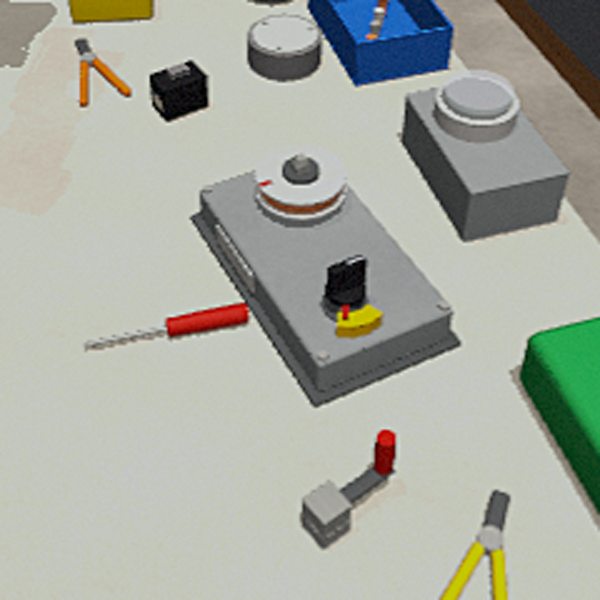

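The scene view shows the crank hub near (287,155), its handle at (272,157), the knob at (290,185), and the spindle at (317,221). The side view agrees. Next I'll measure coarse positions.

```bash
python3 - <<'E'
from h import *
np.set_printoptions(precision=4,suppress=True)
for n,hub,han,kn in(("scene",(150.5,287),(149,272),(177,290)),("side",(316,330),(294,355),(224,339))):
    c=capture(n)
    print(n,"hubtop",at_z(c,hub,.05),"handletop",at_z(c,han,.092),"knob",at_z(c,kn,.129))
    for t in("crank","crank_handle","gear_knob","winder","spindle_seat"):
        for q in masks_of(c,t)[:2]:
            P=cloud(c,q["region"]);print(t,round(q["p"],2),q["bbox"],len(P),np.median(P,0),P.max(0)[2])
            if t=="winder":
                T=P[abs(P[:,2]-.06)<.004]
                if len(T)>50: print("rect",cv2.minAreaRect((T[:,:2]*1000).astype(np.float32)))
            if t=="spindle_seat":
                T=P[abs(P[:,2]-.111)<.003];T2=P[P[:,2]>.125]
                print(T.mean(0),T2.mean(0),len(T),len(T2))
E
```

```text
scene hubtop [ 0.4712 -0.3573  0.05  ] handletop [ 0.5355 -0.3447  0.092 ] knob [ 0.5639 -0.1397  0.129 ]
crank 0.68 [267.8, 144.9, 293.4, 160.5] 320 [ 0.4886 -0.3498  0.0427] 0.09736380617954932
crank_handle 0.4 [269.4, 142.9, 276.9, 161.1] 105 [ 0.5416 -0.3347  0.068 ] 0.09736380617954932
crank_handle 0.3 [297.9, 207.6, 336.3, 247.0] 973 [0.5878 0.0699 0.1049] 0.1136133174839189
gear_knob 0.6 [282.8, 175.2, 297.6, 192.9] 219 [ 0.5725 -0.1282  0.1061] 0.13588144954702563
winder 0.92 [251.6, 177.7, 365.9, 276.2] 5925 [0.5947 0.0265 0.0615] 0.13588144954702563
rect ((574.0299682617188, -31.928543090820312), (180.62217712402344, 332.2323913574219), 10.345207214355469)
spindle_seat 0.6 [308.4, 218.5, 327.0, 228.6] 148 [0.5821 0.0605 0.1136] 0.1343482220024108
[0.5808 0.06   0.1119] [0.5787 0.0565 0.1298] 80 28
spindle_seat 0.53 [254.2, 174.9, 364.7, 276.9] 5821 [0.5949 0.0249 0.0616] 0.13588144954702563
[0.5821 0.0364 0.111 ] [ 0.575  -0.0594  0.1297] 156 73
side hubtop [ 0.4731 -0.3551  0.05  ] handletop [ 0.5428 -0.3391  0.092 ] knob [ 0.5735 -0.1329  0.129 ]
crank 0.64 [321.2, 291.3, 356.7, 338.8] 641 [ 0.4838 -0.3624  0.0443] 0.09521528997969064
crank_handle 0.73 [301.6, 176.0, 337.1, 209.8] 758 [0.5711 0.032  0.1026] 0.131378342185138
crank_handle 0.68 [346.8, 292.8, 359.5, 308.8] 113 [ 0.5376 -0.3482  0.0787] 0.09521528997969064
gear_knob 0.58 [328.1, 219.0, 345.2, 249.4] 300 [ 0.5689 -0.1432  0.1022] 0.13244915369755883
winder 0.64 [280.1, 178.3, 382.8, 281.7] 6222 [ 0.5579 -0.0834  0.0593] 0.134496221909155
rect ((572.9608764648438, -36.28321838378906), (180.45913696289062, 327.61309814453125), 10.227251052856445)
winder 0.3 [228.7, 133.6, 253.7, 161.4] 188 [0.3746 0.4784 0.0123] 0.019003419406079747
spindle_seat 0.66 [313.9, 180.2, 329.0, 194.9] 141 [0.5739 0.0447 0.1113] 0.134496221909155
[0.5763 0.0462 0.1107] [0.5768 0.0507 0.1285] 77 20
```

```bash
cat >> h.py <<'E'
def rows(tgt,theta=None):
    "shift in tool axes (mm) from the present measured pose, and yaw to reach theta (deg)"
    s=read_state();R=np.array(s["tcp_rot"]);d=R.T@(np.array(tgt)-s["position"])*1000
    th=np.degrees(np.arctan2(R[1,0],R[0,0]))
    print("t%.2f shift"%s["time_s"],d.round(1),"norm",np.linalg.norm(d).round(1),"theta",th.round(2),"yaw",None if theta is None else round((th-theta+180)%360-180,2))
E
python3 - <<'E'
from h import *
np.set_printoptions(precision=4,suppress=True)
c=capture("wrist");print(c["tool_from_camera"],c["mtx"])
E
```

```text
[[ 1.     -0.0002  0.     -0.0004]
 [ 0.0001  0.2782 -0.9605 -0.1858]
 [ 0.0002  0.9605  0.2782  0.077 ]
 [ 0.      0.      0.      1.    ]] [[315.8457   0.     325.3653]
 [  0.     315.8457 193.3886]
 [  0.       0.       1.    ]]
```

Emit:
send_rows(
  moves="87 -19.5 -8.3 -30.9 0;87 -19.5 -8.3 -30.9 0;87 -19.5 -8.3 -30.9 0;87 -19.5 -8.3 -30.9 0;87 -19.5 -8.3 -30.9 0;87 -19.5 -8.3 -30.9 0;87 -19.5 -8.3 -30.9 0;87 -19.5 -8.3 -30.9 0;87 -19.5 -8.3 -30.9 0;87 -19.5 -8.3 -30.9 0;87 -19.5 -8.3 -30.9 0;87 -19.5 -8.3 -30.9 0",
)

```text
time_s: 2.65
position: [0.5009, 0.1988, 0.2995]
tcp_rot: [[0.418, 0.0, -0.909], [0.909, 0.0, 0.418], [0.0, -1.0, -0.0]]
force: [0.3, 0.3, -0.6]
opening: 1.0
```

Emit:
send_rows(
  moves="87 -31.9 12.5 -19.9 0;87 -31.9 12.5 -19.9 0;87 -31.9 12.5 -19.9 0;87 -31.9 12.5 -19.9 0;87 0 0 0 0",
)

```text
time_s: 3.07
position: [0.5191, 0.0451, 0.2467]
tcp_rot: [[0.423, -0.003, -0.906], [0.906, -0.003, 0.423], [-0.004, -1.0, 0.002]]
force: [0.5, -0.1, -0.1]
opening: 0.998
```

```bash
python3 - <<'E'
from h import *
np.set_printoptions(precision=4,suppress=True)
s=read_state();c=capture("wrist");cv2.imwrite("pics/w1.png",c["image"]);print(s["position"],s["time_s"])
for t,z in(("spindle_seat",.111),("drum_mark",.104),("knob_grip",.118)):
    for q in mark_of(c,t)[:2]: print(t,round(q["p"],2),np.round(q["pixel"],1),at_z(c,q["pixel"],z,s))
for q in masks_of(c,"spindle_seat")[:2]:
    P=cloud(c,q["region"],s);print(round(q["p"],2),q["bbox"],len(P))
    S=P[P[:,2]>.125];print(S.mean(0) if len(S) else 0,P[abs(P[:,2]-.111)<.004].mean(0))
E
```

```text
[0.5191 0.0451 0.2467] 3.0667
spindle_seat 0.74 [220.8 355.9] [0.5751 0.0544 0.111 ]
drum_mark 0.84 [185.9 328.3] [0.5286 0.043  0.104 ]
0.65 [334.7, 198.7, 379.9, 246.1] 1484
[0.5752 0.0544 0.129 ] [0.5748 0.0546 0.1114]
```

View pics/w1.png

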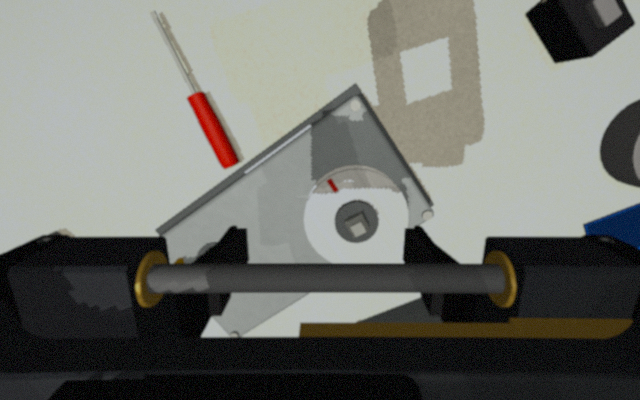

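The wrist view shows the spindle at (356,221), the red drum mark at (332,186), and the gripper covering rows below 235. I'll go lower for the angle of the square.

Emit:
send_rows(
  moves="87 8 21.7 -21.6 0;87 8 21.7 -21.6 0;87 8 21.7 -21.6 0;87 8 21.7 -21.6 0;87 0 0 0 0",
)

```text
time_s: 3.73
position: [0.6131, 0.0456, 0.1578]
tcp_rot: [[0.416, -0.002, -0.91], [0.91, 0.0, 0.416], [-0.001, -1.0, 0.002]]
force: [0.3, 0.4, -0.7]
opening: 1.002
```

```bash
python3 - <<'E'
from h import *
np.set_printoptions(precision=4,suppress=True)
s=read_state();c=capture("wrist");cv2.imwrite("pics/w2.png",c["image"]);print(s["position"],s["time_s"])
o=[(q["p"],q["pixel"]) for q in mark_of(c,"spindle_seat")[:1]];print(o,at_z(c,o[0][1],.111,s))
P=cloud(c,c["z_map"]>0,s)
d=np.hypot(P[:,0]-.575,P[:,1]-.0545)
sh=P[(d<.03)&(abs(P[:,2]-.111)<.003)];st=P[(d<.02)&(P[:,2]>.116)];tp=P[(d<.02)&(P[:,2]>.1275)]
for n,A in(("sh",sh),("st",st),("top",tp)):
    print(n,len(A),A.mean(0),[np.round(v,2) for v in cv2.minAreaRect((A[:,:2]*1000).astype(np.float32))])
r,cc=map(int,o[0][1]);cv2.imwrite("pics/w2c.png",cv2.resize(c["image"][r-50:r+50,cc-50:cc+50],None,fx=5,fy=5,interpolation=cv2.INTER_CUBIC));print(r-50,cc-50)
E
```

```text
[0.6131 0.0456 0.1578] 3.7333
[(0.85, [157.8, 317.0])] [0.5765 0.055  0.111 ]
sh 2424 [0.5759 0.0546 0.1114] [array([576.96,  54.08]), array([47.63, 47.64]), np.float64(81.64)]
st 15660 [0.5847 0.0508 0.2771] [array([580.95,  51.7 ]), array([30.42, 30.9 ]), np.float64(18.48)]
top 15283 [0.585  0.0507 0.2809] [array([578.58,  52.82]), array([38.83, 22.41]), np.float64(65.02)]
107 267
```

View pics/w2c.png

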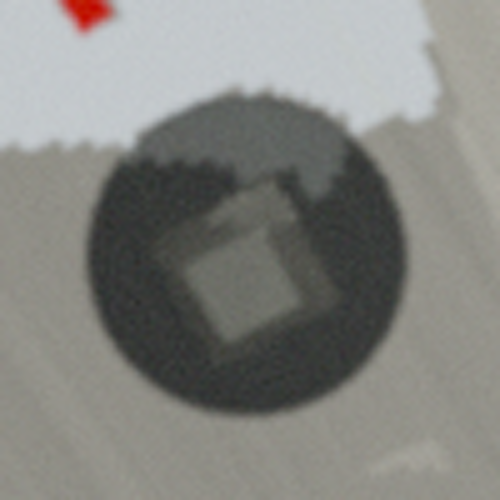

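The crop shows the shoulder circle centred near (247,255). The stub's top-face corners are about (183,272), (262,228), (302,302), (235,343), and the 20 mm square's corners about (155,255), (272,183), (340,293), (220,358).

```bash
python3 - <<'E'
from h import *
np.set_printoptions(precision=4,suppress=True)
s=read_state();c=capture("wrist")
for z,L in((.130,[(183,272),(262,228),(302,302),(235,343)]),(.121,[(155,255),(272,183),(340,293),(220,358)])):
    P=np.array([at_z(c,(107+y/5-.4,267+x/5-.4),z,s) for x,y in L])[:,:2]
    print(P.mean(0))
    for i in range(4):
        e=P[(i+1)%4]-P[i];print(np.linalg.norm(e).round(4),np.degrees(np.arctan2(e[1],e[0])).round(1)%90)
P=cloud(c,c["z_map"]>0,s);d=np.hypot(P[:,0]-.576,P[:,1]-.0546)
for lo,hi in((.116,.135),(.1275,.135)):
    A=P[(d<.018)&(P[:,2]>lo)&(P[:,2]<hi)]
    print(len(A),A.mean(0),cv2.minAreaRect((A[:,:2]*1000).astype(np.float32)))
E
```

```text
[0.5753 0.0542]
0.0126 4.599999999999994
0.0117 3.5
0.0111 7.400000000000006
0.0123 10.699999999999989
[0.575  0.0542]
0.0198 6.900000000000006
0.0187 7.2
0.02 4.400000000000006
0.0178 6.5
785 [0.5756 0.0548 0.127 ] ((576.885986328125, 54.00524139404297), (20.226354598999023, 20.126550674438477), 3.9840927124023438)
416 [0.5764 0.0542 0.1299] ((576.5343017578125, 54.04446792602539), (15.41244888305664, 14.85699462890625), 4.744309425354004)
```

Emit:
send_rows(
  moves="87 -35.9 -15 -7.2 0;87 -35.9 -15 -7.2 0;87 -35.9 -15 -7.2 0;87 -35.9 -15 -7.2 0;87 -35.9 0 -7.2 0;87 -35.9 0 -7.2 0;87 -35.9 0 -7.2 0;87 -35.9 0 -7.2 0;87 -35.9 0 -7.2 0;87 -35.9 0 -7.2 0;87 -35.9 0 -7.2 0;87 0 7 0 -6.1;87 0 7 0 -6.1;87 0 7 0 -6.1;87 0 7 0 -6.1;87 0 7 0 -6.1;87 0 7 0 -6.1;87 0 0 0 0",
)

```text
time_s: 5.38
position: [0.5176, -0.346, 0.1808]
tcp_rot: [[-0.209, -0.0, -0.978], [0.978, 0.0, -0.209], [0.0, -1.0, 0.0]]
force: [0.1, 0.8, -0.6]
opening: 1.001
```

```bash
python3 - <<'E'
from h import *
np.set_printoptions(precision=4,suppress=True)
s=read_state();c=capture("wrist");cv2.imwrite("pics/w3.png",c["image"]);print(s["position"],s["time_s"],s["joint_positions"])
for t,z in(("crank",.0),("crank_handle",0)):
    for q in mark_of(c,t)[:2]: print(t,round(q["p"],2),np.round(q["pixel"],1),at_z(c,q["pixel"],z,s))
P=cloud(c,c["z_map"]>0,s);d=np.hypot(P[:,0]-.472,P[:,1]+.356)
A=P[(d<.04)&(abs(P[:,2]-.05)<.004)];print("hub",len(A),A.mean(0),cv2.minAreaRect((A[:,:2]*1000).astype(np.float32)))
d=np.hypot(P[:,0]-.543,P[:,1]+.342)
B=P[(d<.03)&(abs(P[:,2]-.092)<.004)];print("handle",len(B),B.mean(0) if len(B) else 0)
B=P[(d<.05)&(abs(P[:,2]-.038)<.003)];print("arm",len(B),B.mean(0),cv2.minAreaRect((B[:,:2]*1000).astype(np.float32)))
E
```

```text
[ 0.5176 -0.346   0.1808] 5.3833 [ -44.0376   31.2135   83.5188    0.0033   65.295  -146.1213]
crank 0.58 [124.7 317.1] [ 0.4685 -0.366   0.    ]
crank_handle 0.78 [189.4 324. ] [ 0.5414 -0.3425  0.    ]
hub 1347 [ 0.4689 -0.366   0.0503] ((469.3775939941406, -365.9397888183594), (36.073143005371094, 36.111202239990234), 20.69794273376465)
handle 373 [ 0.5387 -0.3397  0.0921]
arm 617 [ 0.5135 -0.3493  0.0382] ((515.0366821289062, -348.7415466308594), (42.69635772705078, 17.957923889160156), 20.651430130004883)
```

View pics/w3.png

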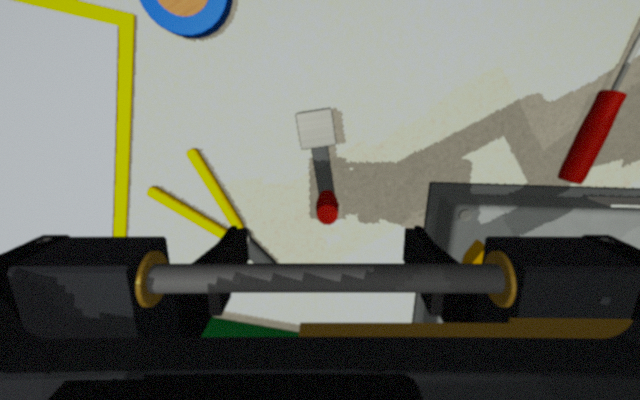

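The view shows the crank hub at (318,128), the handle at (327,207), the pliers at (195–250,155–235) clear of the finger lanes, and the winder at right.

Emit:
send_rows(
  moves="64 -4.7 0 25.8 -4.3;64 -6.5 15 25.4 -4.3;64 0 15 0 0;64 0 0 0 0",
)

```text
time_s: 5.87
position: [0.4693, -0.3701, 0.1488]
tcp_rot: [[-0.347, -0.003, -0.938], [0.938, 0.003, -0.347], [0.004, -1.0, 0.001]]
force: [-0.2, 0.7, 0.4]
opening: 0.789
```

```bash
python3 -c "
from h import *
rows([.4691,-.366,.018],110.7)"
```

```text
t5.87 shift [  3.4 130.8  -1.5] norm 130.9 theta 110.31 yaw -0.39
```

Emit:
send_rows(
  moves="64 1.7 32 -0.7 -0.4;64 1.7 32 -0.7 0;64 0 32 0 0;64 0 24 0 0;64 0 10 0 0;64 0 0 0 0;30 0 0 0 0;30 0 0 0 0;30 0 0 0 0;30 0 0 0 0;30 0 0 0 0",
)

```text
time_s: 6.78
position: [0.4718, -0.3675, 0.0213]
tcp_rot: [[-0.357, 0.001, -0.934], [0.934, -0.001, -0.357], [-0.001, -1.0, -0.001]]
force: [-1.6, 1.2, 1.4]
opening: 0.443
```

Emit:
send_rows(
  moves="30 0 0 0 0;30 0 0 0 0;30 0 0 0 0;30 0 -20 0 0;30 0 -40 0 0;30 0 -40 0 0;30 0 -40 0 0;30 0 -30 0 0;30 0 0 0 0",
)

```text
time_s: 7.53
position: [0.4746, -0.3708, 0.1969]
tcp_rot: [[-0.357, 0.009, -0.934], [0.934, -0.011, -0.357], [-0.014, -1.0, -0.005]]
force: [1.8, -1.8, -1.6]
opening: 0.406
```

```bash
python3 - <<'E'
from h import *
np.set_printoptions(precision=4,suppress=True)
s=read_state();c=capture("wrist");cv2.imwrite("pics/w4.png",c["image"]);print(s["position"],s["time_s"],s["opening"],s["force"])
P=cloud(c,c["z_map"]>0,s);Q=(P-s["position"])@np.array(s["tcp_rot"])   # tool coords
np.set_printoptions(precision=1,suppress=True)
m=(abs(Q[:,0])<.04)&(Q[:,2]<.1)&(Q[:,2]>-.11)&(Q[:,1]>-.09)&(Q[:,1]<.06)
Q=Q[m]*1000;print(len(Q))
H,e=np.histogram(Q[:,1],bins=range(-90,61,5));print(list(zip(e,H)))
for q in masks_of(c,"crank")[:2]: print(q["p"],q["bbox"])
E
```

```text
[ 0.4746 -0.3708  0.1969] 7.5333 0.4055204042806282 [ 1.8447 -1.7733 -1.6255]
8531
[(np.int64(-90), np.int64(182)), (np.int64(-85), np.int64(168)), (np.int64(-80), np.int64(146)), (np.int64(-75), np.int64(632)), (np.int64(-70), np.int64(78)), (np.int64(-65), np.int64(305)), (np.int64(-60), np.int64(258)), (np.int64(-55), np.int64(255)), (np.int64(-50), np.int64(279)), (np.int64(-45), np.int64(206)), (np.int64(-40), np.int64(198)), (np.int64(-35), np.int64(681)), (np.int64(-30), np.int64(2947)), (np.int64(-25), np.int64(222)), (np.int64(-20), np.int64(993)), (np.int64(-15), np.int64(179)), (np.int64(-10), np.int64(153)), (np.int64(-5), np.int64(142)), (np.int64(0), np.int64(136)), (np.int64(5), np.int64(122)), (np.int64(10), np.int64(128)), (np.int64(15), np.int64(110)), (np.int64(20), np.int64(11)), (np.int64(25), np.int64(0)), (np.int64(30), np.int64(0)), (np.int64(35), np.int64(0)), (np.int64(40), np.int64(0)), (np.int64(45), np.int64(0)), (np.int64(50), np.int64(0)), (np.int64(55), np.int64(0))]
0.7 [294.2, 189.2, 358.9, 325.2]
```

View pics/w4.png

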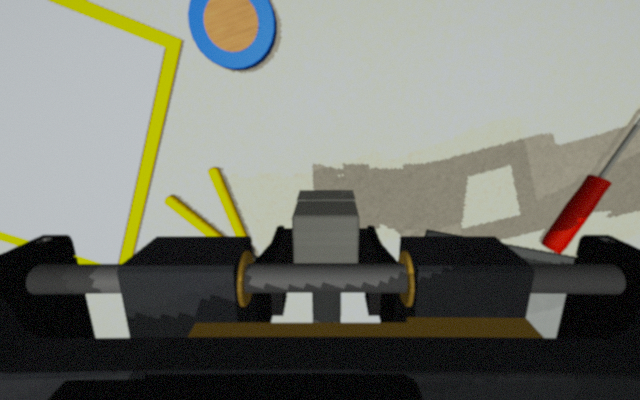

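The crank is held: the hub is between the pads at (326,230), with its arm pointing away at (327,305).

```bash
cat > hub.py <<'E'
from h import *
np.set_printoptions(precision=2,suppress=True)
s=read_state();c=capture("wrist")
P=cloud(c,c["z_map"]>0,s);Q=(P-s["position"])@np.array(s["tcp_rot"])*1000
m=(abs(Q[:,0])<30)&(Q[:,2]<60)&(Q[:,2]>-40);Q=Q[m]
for lo,hi in((-34,-26),):
    A=Q[(Q[:,1]>lo)&(Q[:,1]<hi)&(abs(Q[:,0])<20)]
    print(lo,len(A),np.median(A,0),A.min(0),A.max(0))
    f=np.linalg.lstsq(np.c_[A[:,0],A[:,2],np.ones(len(A))],A[:,1],rcond=None)[0];print("tilt x,z deg",np.degrees(f[:2]),f[2])
    print(cv2.minAreaRect(A[:,[0,2]].astype(np.float32)))
A=Q[(Q[:,1]>-20)&(Q[:,1]<18)&(Q[:,2]>5)&(abs(Q[:,0])<16)];print("rear face",len(A),np.median(A,0),A.max(0))
E
python3 hub.py;python3 -c "
from h import *
rows([.5755,.0545,.21],96)"
```

```text
-34 3376 [  0.03 -29.33   7.28] [-19.84 -33.97  -8.25] [ 19.9  -26.01  20.52]
tilt x,z deg [-0.52  1.01] -29.426902215580327
((0.07294845581054688, 6.1764373779296875), (39.72853088378906, 28.656476974487305), 0.5622187256813049)
rear face 989 [-0.02 -2.23 19.93] [15.98 17.99 20.56]
t7.68 shift [ 355.5  -20.6 -248.4] norm 434.1 theta 110.91 yaw 14.91
```

Emit:
send_rows(
  moves="30 12.7 -2 -8.9 0;30 25.4 -2 -17.9 0;30 25.4 -2 -17.9 0;30 25.4 -2 -17.9 0;30 25.4 -2 -17.9 0;30 25.4 -2 -17.9 0;30 25.4 -2 -17.9 0;30 25.4 -2 -17.9 0;30 25.4 -2 -17.9 0;30 25.4 -2 -17.9 0;30 25.4 0 -17.9 0;30 25.4 0 -17.9 0;30 25.4 0 -17.9 0;30 25.4 0 -17.9 0;30 12.7 0 -8.9 0;30 0 0 0 5;30 0 0 0 5;30 0 0 0 5;30 0 0 0 0;30 0 0 0 0",
)

```text
time_s: 9.35
position: [0.5766, 0.0551, 0.2078]
tcp_rot: [[-0.106, -0.005, -0.994], [0.994, 0.001, -0.106], [0.001, -1.0, 0.005]]
force: [0.7, 0.3, -3.7]
opening: 0.407
```

```bash
python3 hub.py;python3 -c "
from h import *
for i in range(3): rows([.5775,.0547,.155],96);capture('side')"
```

```text
-34 3368 [ -0.19 -29.37   7.23] [-19.98 -33.97  -8.48] [ 19.94 -26.    20.46]
tilt x,z deg [-0.56  0.83] -29.449264534359294
((0.04211235046386719, 6.095770835876465), (39.922637939453125, 28.67142105102539), 0.8420796990394592)
rear face 983 [ 0.36 -2.32 19.95] [15.99 17.97 20.59]
t9.40 shift [-0.3 53.2 -0.7] norm 53.2 theta 96.05 yaw 0.05
t9.45 shift [-0.  53.7 -0.3] norm 53.7 theta 96.02 yaw 0.02
t9.50 shift [ 0.2 54.1  0.1] norm 54.1 theta 95.99 yaw -0.01
```

Emit:
send_rows(
  moves="30 0 20 0 0;30 0 20 0 0;30 0 14 0 0;30 0 5 0 0;30 0 4 0 0;30 0 3 0 0;30 0 0 0 0",
)

```text
time_s: 10.13
position: [0.5788, 0.0543, 0.1442]
tcp_rot: [[-0.103, 0.001, -0.995], [0.995, -0.0, -0.103], [-0.0, -1.0, -0.001]]
force: [-0.3, 0.6, -3.8]
opening: 0.407
```

Emit:
send_rows(
  moves="30 0 4 0 0;30 0 3 0 0;30 0 2 0 0;30 0 2 0 0;30 0 0 0 0",
)

```text
time_s: 10.55
position: [0.5782, 0.0544, 0.1327]
tcp_rot: [[-0.103, -0.001, -0.995], [0.995, 0.0, -0.103], [0.0, -1.0, 0.001]]
force: [-0.1, 1.0, -3.0]
opening: 0.409
```

Emit:
send_rows(
  moves="30 0 1.5 0 0;30 0 0 0 0;64 0 0 0 0;64 0 0 0 0;64 0 0 0 0;64 0 0 0 0;64 0 -15 0 0;64 0 -30 0 0;64 0 -40 0 0;64 0 -35 0 0;64 0 0 0 0",
)

```text
time_s: 11.47
position: [0.5836, 0.054, 0.2596]
tcp_rot: [[-0.103, 0.016, -0.995], [0.995, -0.002, -0.103], [-0.003, -1.0, -0.016]]
force: [1.2, 0.1, 0.1]
opening: 0.728
```

```bash
python3 - <<'E'
from h import *
np.set_printoptions(precision=4,suppress=True)
s=read_state();c=capture("wrist");cv2.imwrite("pics/w5.png",c["image"]);print(s["position"],s["time_s"])
P=cloud(c,c["z_map"]>0,s);d=np.hypot(P[:,0]-.5755,P[:,1]-.0545)
A=P[(d<.028)&(abs(P[:,2]-.161)<.006)];print("hub",len(A),A.mean(0),np.median(A[:,2]),cv2.minAreaRect((A[:,:2]*1000).astype(np.float32)))
for n in("scene","side"):
    c=capture(n);P=cloud(c,c["z_map"]>0);d=np.hypot(P[:,0]-.5755,P[:,1]-.0545)
    A=P[(d<.028)&(abs(P[:,2]-.161)<.006)];print(n,"hub",len(A),A.mean(0),cv2.minAreaRect((A[:,:2]*1000).astype(np.float32)) if len(A) else 0)
E
```

```text
[0.5836 0.054  0.2596] 11.4667
hub 1504 [0.5754 0.0545 0.1611] 0.16118593982901808 ((576.1692504882812, 54.668418884277344), (36.862342834472656, 35.99660873413086), 5.384854316711426)
scene hub 144 [0.5786 0.0573 0.1617] ((577.4851684570312, 55.82075500488281), (35.8716926574707, 38.28042221069336), 9.273268699645996)
side hub 102 [0.5767 0.0508 0.1604] ((577.6063232421875, 51.375335693359375), (36.89524841308594, 37.17046356201172), 4.996420383453369)
```

Emit:
send_rows(
  moves="64 -31.2 0 -2.8 0;64 -31.2 0 -2.8 0;64 -31.2 0 -2.8 0;64 -31.2 10 -2.8 0;64 -31.2 25 -2.8 0;64 -31.2 25 -2.8 0;64 0 0 0 0",
)

```text
time_s: 12.2
position: [0.6113, -0.1347, 0.184]
tcp_rot: [[-0.098, -0.011, -0.995], [0.995, 0.002, -0.098], [0.003, -1.0, 0.011]]
force: [-1.3, -0.1, -0.3]
opening: 0.737
```

```bash
python3 - <<'E'
from h import *
np.set_printoptions(precision=4,suppress=True)
s=read_state();c=capture("wrist");cv2.imwrite("pics/w6.png",c["image"]);print(s["position"],s["time_s"])
for t,z in(("knob_grip",.118),):
    for q in mark_of(c,t)[:2]: print(t,round(q["p"],2),np.round(q["pixel"],1),at_z(c,q["pixel"],z,s))
P=cloud(c,c["z_map"]>0,s);d=np.hypot(P[:,0]-.568,P[:,1]+.1345)
A=P[(d<.04)&(abs(P[:,2]-.129)<.006)];print("bar",len(A),A.mean(0),np.median(A[:,2]),cv2.minAreaRect((A[:,:2]*1000).astype(np.float32)))
B=P[(d<.04)&(abs(P[:,2]-.092)<.004)];print("disc",len(B),cv2.minEnclosingCircle((B[:,:2]*1000).astype(np.float32)))
E
```

```text
[ 0.6113 -0.1347  0.184 ] 12.2
knob_grip 0.66 [152.4 326.3] [ 0.5725 -0.1377  0.118 ]
bar 1056 [ 0.5692 -0.1353  0.1288] 0.12892770948530125 ((570.1624145507812, -135.07406616210938), (45.9516487121582, 13.960351943969727), 10.211674690246582)
disc 1342 ((570.1820068359375, -134.9683380126953), 23.84739112854004)
```

View pics/w6.png

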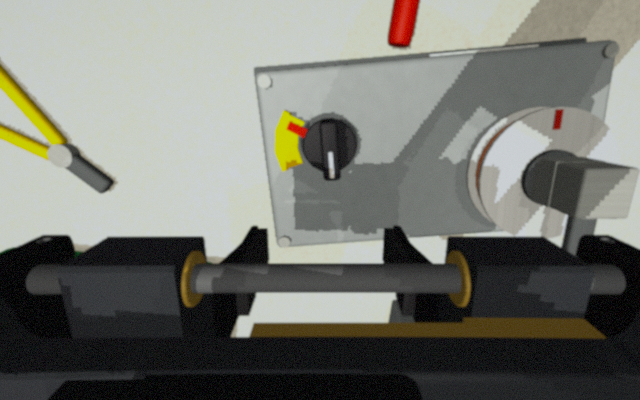

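The view shows the knob bar vertical at (330,150), the red lug on the yellow guard at (298,128), and the crank seated on the spindle at right. I'll turn the wrist half round, so that joint 6 has room for the quarter turn.

Emit:
send_rows(
  moves="64 0 0 0 7.1;64 0 0 0 7.1;64 0 0 0 7.1;64 0 0 0 7.1;64 0 0 0 7.1;64 0 0 0 7.1;64 0 0 0 7.1;64 0 0 0 7.1;64 0 0 0 7.1;64 0 0 0 7.1;64 0 0 0 7.1;64 0 0 0 7.1;64 0 0 0 7.1;64 0 0 0 7.1;64 0 0 0 7.1;64 0 0 0 7.1;64 0 0 0 7.1;64 0 0 0 7.1;64 0 0 0 7.1;64 0 0 0 7.1",
)

```text
time_s: 13.97
position: [0.6142, -0.1281, 0.1921]
tcp_rot: [[0.691, 0.0, 0.723], [-0.723, 0.001, 0.691], [-0.0, -1.0, 0.0]]
force: [-0.6, -0.5, -0.8]
opening: 0.739
```

Emit:
send_rows(
  moves="64 0 0 0 6.7;64 0 0 0 6.7;64 0 0 0 6.7;64 0 0 0 6.7;64 0 0 0 6.7;64 0 0 0 0",
)

```text
time_s: 14.47
position: [0.6143, -0.1283, 0.192]
tcp_rot: [[0.181, 0.0, 0.984], [-0.984, 0.0, 0.181], [-0.0, -1.0, 0.0]]
force: [-0.0, 0.4, -0.1]
opening: 0.731
```

```bash
python3 -c "
from h import *
rows([.5701,-.135,.1],-79.8);print(read_state()['joint_positions'])"
```

```text
t14.47 shift [ -1.3  92.  -44.7] norm 102.3 theta -79.59 yaw 0.21
[-2.19963459e+01  3.08712450e+01  8.21391876e+01  2.75255807e-02
  6.69935350e+01  5.75793943e+01]
```

Emit:
send_rows(
  moves="64 -0.6 0 -22.3 0;64 -0.6 0 -22.4 0;50 0 25 0 0;50 0 30 0 0;50 0 25 0 0;50 0 12 0 0;50 0 0 0 0;50 0 0 0 0",
)

```text
time_s: 15.13
position: [0.57, -0.136, 0.0994]
tcp_rot: [[0.184, -0.001, 0.983], [-0.983, 0.001, 0.184], [-0.001, -1.0, -0.001]]
force: [0.5, -1.6, -0.1]
opening: 0.576
```

```bash
python3 -c "
from h import *
rows([.5701,-.135,.1],-79.8)"
```

```text
t15.13 shift [-1.  -0.6  0.3] norm 1.2 theta -79.42 yaw 0.38
```

Emit:
send_rows(
  moves="8 0 0 0 0;8 0 0 0 0;8 0 0 0 0;8 0 0 0 0;8 0 0 0 0;8 0 0 0 0;8 0 0 0 -3;8 0 0 0 -6;8 0 0 0 -6;8 0 0 0 -6;8 0 0 0 -6;8 0 0 0 -6",
)

```text
time_s: 16.13
position: [0.5702, -0.1356, 0.0999]
tcp_rot: [[0.69, 0.0, 0.724], [-0.724, 0.003, 0.69], [-0.002, -1.0, 0.002]]
force: [-0.1, 3.2, 2.8]
opening: 0.157
```

Emit:
send_rows(
  moves="8 0 0 0 -6;8 0 0 0 -6;8 0 0 0 -6;8 0 0 0 -6;8 0 0 0 -6;8 0 0 0 -6;8 0 0 0 -6;8 0 0 0 -4;8 0 0 0 0",
)

```text
time_s: 16.88
position: [0.5707, -0.1359, 0.0984]
tcp_rot: [[1.0, 0.001, 0.01], [-0.01, 0.002, 1.0], [0.001, -1.0, 0.002]]
force: [3.2, 3.8, -8.2]
opening: 0.154
```

Emit:
send_rows(
  moves="50 0 0 0 0;50 0 0 0 0;50 0 0 0 0;50 0 -10 0 0;50 0 -30 0 0;50 0 -40 0 0;50 0 -40 0 0;50 0 -20 0 0;50 0 0 0 0",
)

```text
time_s: 17.63
position: [0.5737, -0.1388, 0.2471]
tcp_rot: [[1.0, 0.012, 0.011], [-0.011, -0.006, 1.0], [0.012, -1.0, -0.006]]
force: [0.9, -0.2, 0.1]
opening: 0.567
```

```bash
cat > chk.py <<'E'
from h import *
np.set_printoptions(precision=4,suppress=True)
from scipy.optimize import minimize
s=read_state();print("t",s["time_s"],s["position"],s["force"])
for n in("scene","side","wrist"):
    c=capture(n);P=cloud(c,c["z_map"]>0,s)
    d=np.hypot(P[:,0]-.5701,P[:,1]+.135)
    K=P[(d<.025)&(P[:,2]>.106)&(P[:,2]<.136)]
    if len(K)>30:
        z=np.percentile(K[:,2],85);B=K[K[:,2]>z-.006]
        print(n,"knob top z",z.round(4),np.median(K[K[:,2]>z-.004][:,2]).round(4),"rect",[np.round(v,1) for v in cv2.minAreaRect((B[:,:2]*1000).astype(np.float32))])
    d=np.hypot(P[:,0]-.5755,P[:,1]-.0545)
    D=P[(d>.034)&(d<.054)&(P[:,2]>.08)&(P[:,2]<.11)];H=P[(d<.026)&(abs(P[:,2]-.161)<.006)]
    R=P[(d>.06)&(d<.09)&(P[:,2]>.175)&(P[:,2]<.21)]
    print("   drum z",len(D),np.median(D[:,2]).round(4) if len(D) else 0,"hub z",len(H),np.median(H[:,2]).round(4) if len(H) else 0,"handle",len(R),R.mean(0) if len(R) else 0)
E
python3 chk.py
```

```text
t 17.6333 [ 0.5737 -0.1388  0.2471] [ 0.8745 -0.1509  0.0717]
scene knob top z 0.1263 0.1249 rect [array([ 571.3, -134.3]), array([45.9, 14.1]), np.float64(87.8)]
   drum z 380 0.1002 hub z 141 0.1621 handle 99 [0.6539 0.0671 0.1943]
side knob top z 0.1237 0.1229 rect [array([ 571.1, -137. ]), array([43.7, 14.1]), np.float64(86.0)]
   drum z 297 0.098 hub z 44 0.1595 handle 20 [0.6502 0.0536 0.1798]
wrist knob top z 0.1304 0.1295 rect [array([ 575. , -137.1]), array([45.8, 13.7]), np.float64(89.1)]
   drum z 1978 0.1041 hub z 0 0 handle 0 0
```

Emit:
send_rows(
  moves="50 6.7 -3 35.2 0;50 6.7 -3 35.2 0;50 6.7 -3 35.2 0;50 6.7 -3 35.2 0;50 6.7 -3 35.2 0;50 0 0 0 6.6;50 0 0 0 6.6;50 0 0 0 6.6;50 0 0 0 6.6;50 0 0 0 6.6;50 0 0 0 6.6;50 0 0 0 6.6;50 0 0 0 6.6;50 0 0 0 6.6;50 0 0 0 0;50 0 0 0 0",
)

```text
time_s: 19.12
position: [0.6044, 0.0387, 0.2527]
tcp_rot: [[0.503, -0.004, 0.864], [-0.864, 0.0, 0.503], [-0.002, -1.0, -0.003]]
force: [-0.6, -0.3, -0.3]
opening: 0.577
```

```bash
python3 chk.py; python3 - <<'E'
from h import *
np.set_printoptions(precision=4,suppress=True)
s=read_state();c=capture("wrist")
for q in mark_of(c,"crank_handle")[:2]: print(round(q["p"],2),q["pixel"],at_z(c,q["pixel"],.111,s))
P=cloud(c,c["z_map"]>0,s);d=np.hypot(P[:,0]-.65,P[:,1]-.062);H=P[(d<.03)&(abs(P[:,2]-.203)<.004)]
print(len(H),H.mean(0) if len(H) else 0);rows([.65,.062,.165],-60)
E
```

```text
t 19.1167 [0.6044 0.0387 0.2527] [-0.6006 -0.3451 -0.2551]
scene knob top z 0.1268 0.1253 rect [array([ 571.2, -134.2]), array([13.7, 45.5]), np.float64(0.2)]
   drum z 369 0.1001 hub z 141 0.162 handle 101 [0.6538 0.0674 0.1942]
side knob top z 0.1246 0.1235 rect [array([ 571.5, -136.3]), array([43.9, 13.5]), np.float64(86.2)]
   drum z 343 0.098 hub z 105 0.1599 handle 77 [0.6512 0.057  0.192 ]
   drum z 3579 0.0984 hub z 1461 0.1605 handle 703 [0.6517 0.0637 0.1999]
0.65 [127.0, 328.3] [0.6503 0.0619 0.111 ]
579 [0.6513 0.0629 0.2032]
t19.37 shift [ 2.2 89.2 50.4] norm 102.5 theta -59.92 yaw 0.08
```

Emit:
send_rows(
  moves="50 1 0 25.7 0;50 1 0 25.7 0;50 0 25 0 0;50 0 35 0 0;50 0 20 0 0;50 0 7 0 0;50 0 0 0 0;50 0 0 0 0",
)

```text
time_s: 20.03
position: [0.6517, 0.0625, 0.1682]
tcp_rot: [[0.5, 0.001, 0.866], [-0.866, -0.0, 0.5], [0.001, -1.0, 0.001]]
force: [0.8, -0.8, 1.0]
opening: 0.572
```

```bash
python3 -c "
from h import *
rows([.6508,.0625,.166],-60)"
```

```text
t20.03 shift [-0.4  2.2 -0.8] norm 2.4 theta -59.97 yaw 0.03
```

Emit:
send_rows(
  moves="15 0 1 0 0;15 0 0 0 0;15 0 0 0 0;15 0 0 0 0;15 0 0 0 0;15 0 0 0 0;15 0 0 0 0",
)

```text
time_s: 20.62
position: [0.6514, 0.0627, 0.167]
tcp_rot: [[0.5, 0.001, 0.866], [-0.866, 0.0, 0.5], [0.001, -1.0, 0.001]]
force: [0.8, 0.5, 1.6]
opening: 0.227
```

```bash
cat > k.py <<'E'
from h import *
np.set_printoptions(precision=4,suppress=True)
s=read_state();p=s["position"]
c=capture("side");P=cloud(c,c["z_map"]>0)
d=np.hypot(P[:,0]-.5701,P[:,1]+.135);K=P[(d<.025)&(P[:,2]>.1)&(P[:,2]<.136)]
z=np.percentile(K[:,2],85)
d=np.hypot(P[:,0]-.5755,P[:,1]-.0545);D=P[(d>.034)&(d<.054)&(P[:,2]>.075)&(P[:,2]<.11)]
print("t",round(s["time_s"],2),p,"phi",np.degrees(np.arctan2(p[1]-.0545,p[0]-.5755)).round(1),"r",np.hypot(p[1]-.0545,p[0]-.5755).round(4),"F",s["force"].round(1),"open",round(s["opening"]*87,1),"knobz",z.round(4),"drumz",len(D),np.median(D[:,2]).round(4))
E
python3 k.py
```

```text
t 20.62 [0.6514 0.0627 0.167 ] phi 6.1 r 0.0764 F [0.8 0.5 1.6] open 19.7 knobz 0.1243 drumz 367 0.0978
```

Emit:
send_rows(
  moves="15 -2 0 0.9 0;15 -2 0 0.8 0;15 -2 0 0.7 0;15 0 0 0 0",
)

```text
time_s: 21.0
position: [0.6507, 0.0694, 0.1669]
tcp_rot: [[0.501, 0.002, 0.866], [-0.866, -0.0, 0.501], [0.001, -1.0, 0.001]]
force: [1.5, 0.1, 1.8]
opening: 0.228
```

```bash
python3 k.py
```

```text
t 21.0 [0.6507 0.0694 0.1669] phi 11.2 r 0.0767 F [1.5 0.1 1.8] open 19.9 knobz 0.124 drumz 371 0.0979
```

Emit:
send_rows(
  moves="15 -2.1 0 0.6 0;15 -2.1 0 0.5 0;15 -2.1 0 0.5 0;15 0 0 0 0",
)

```text
time_s: 21.38
position: [0.6492, 0.0752, 0.167]
tcp_rot: [[0.501, 0.002, 0.866], [-0.866, -0.001, 0.501], [0.002, -1.0, 0.002]]
force: [3.2, -2.0, 3.2]
opening: 0.228
```

```bash
python3 k.py
```

```text
t 21.38 [0.6492 0.0752 0.167 ] phi 15.7 r 0.0765 F [ 3.2 -2.   3.2] open 19.9 knobz 0.1241 drumz 372 0.0978
```

Emit:
send_rows(
  moves="15 -2.1 0 0.4 0;15 -2.1 0 0.3 0;15 -2.1 0 0.2 0;15 0 0 0 0",
)

```text
time_s: 21.77
position: [0.6467, 0.0818, 0.1671]
tcp_rot: [[0.501, 0.002, 0.866], [-0.866, 0.0, 0.501], [0.001, -1.0, 0.002]]
force: [4.3, -1.5, 4.2]
opening: 0.226
```

```bash
python3 k.py
```

```text
t 21.77 [0.6467 0.0818 0.1671] phi 21.0 r 0.0762 F [ 4.3 -1.5  4.2] open 19.6 knobz 0.1237 drumz 372 0.0979
```

Emit:
send_rows(
  moves="15 -2.2 -0.2 0.6 0;15 -2.2 0 0.5 0;15 -2.1 0 0.4 0;15 0 0 0 0",
)

```text
time_s: 22.15
position: [0.6439, 0.0882, 0.1669]
tcp_rot: [[0.501, 0.0, 0.866], [-0.866, 0.0, 0.501], [-0.0, -1.0, 0.0]]
force: [3.5, -1.3, 3.8]
opening: 0.229
```

```bash
python3 k.py
```

```text
t 22.15 [0.6439 0.0882 0.1669] phi 26.2 r 0.0762 F [ 3.5 -1.3  3.8] open 20.0 knobz 0.1231 drumz 364 0.0977
```

Emit:
send_rows(
  moves="15 -2.2 0 0.3 0;15 -2.2 0 0.2 0;15 -2.1 0 0.2 0;15 0 0 0 0",
)

```text
time_s: 22.53
position: [0.6409, 0.094, 0.1667]
tcp_rot: [[0.501, -0.001, 0.866], [-0.866, 0.0, 0.501], [-0.001, -1.0, -0.001]]
force: [3.5, -1.4, 3.8]
opening: 0.229
```

```bash
python3 k.py
```

```text
t 22.53 [0.6409 0.094  0.1667] phi 31.1 r 0.0764 F [ 3.5 -1.4  3.8] open 19.9 knobz 0.1235 drumz 360 0.0979
```

Emit:
send_rows(
  moves="15 -2.2 0 0 0;15 -2.2 0 -0.1 0;15 -2.1 0 -0.2 0;15 0 0 0 0",
)

```text
time_s: 22.92
position: [0.6373, 0.0994, 0.1666]
tcp_rot: [[0.501, -0.001, 0.866], [-0.866, 0.0, 0.501], [-0.001, -1.0, -0.001]]
force: [3.0, -2.0, 4.0]
opening: 0.226
```

```bash
python3 k.py
```

```text
t 22.92 [0.6373 0.0994 0.1666] phi 36.0 r 0.0764 F [ 3. -2.  4.] open 19.7 knobz 0.1244 drumz 367 0.0977
```

Emit:
send_rows(
  moves="15 -2.2 0 -0.2 0;15 -2.2 0 -0.3 0;15 -2.1 0 -0.4 0;15 0 0 0 0",
)

```text
time_s: 23.3
position: [0.6331, 0.1046, 0.1666]
tcp_rot: [[0.5, -0.001, 0.866], [-0.866, 0.0, 0.5], [-0.001, -1.0, -0.001]]
force: [3.1, -1.2, 3.8]
opening: 0.227
```

```bash
python3 k.py
```

```text
t 23.3 [0.6331 0.1046 0.1666] phi 41.0 r 0.0764 F [ 3.1 -1.2  3.8] open 19.8 knobz 0.1237 drumz 377 0.0975
```

Emit:
send_rows(
  moves="15 -2.1 0 -0.4 0;15 -2.1 0 -0.5 0;15 -2.1 0 -0.5 0;15 0 0 0 0",
)

```text
time_s: 23.68
position: [0.6283, 0.1097, 0.1664]
tcp_rot: [[0.5, -0.002, 0.866], [-0.866, 0.001, 0.5], [-0.002, -1.0, -0.001]]
force: [1.2, -1.0, 3.5]
opening: 0.228
```

```bash
python3 k.py
```

```text
t 23.68 [0.6283 0.1097 0.1664] phi 46.3 r 0.0764 F [ 1.2 -1.   3.5] open 19.9 knobz 0.115 drumz 317 0.0895
```

Meshed: the knob top fell 9 mm and the drum 8 mm. I'll release the handle and go to the knob.

Emit:
send_rows(
  moves="50 0 0 0 0;50 0 0 0 0;50 0 0 0 0;50 0 -15 0 0;50 0 -35 0 0;50 0 -35 0 0;50 26.1 0 -24.7 0;50 26.1 0 -24.7 0;50 26.1 0 -24.7 0;50 26.1 0 -24.7 0;50 26.1 0 -24.7 0;50 26.1 0 -24.7 0;50 26.1 0 -24.7 0;50 0 0 0 0",
)

```text
time_s: 24.9
position: [0.5692, -0.1416, 0.251]
tcp_rot: [[0.495, -0.003, 0.869], [-0.869, -0.002, 0.495], [0.001, -1.0, -0.004]]
force: [0.0, 0.8, -0.4]
opening: 0.573
```

Emit:
send_rows(
  moves="50 0 0 0 -6;50 0 0 0 -6;50 0 0 0 -6;50 0 0 0 -6;50 0 0 0 -6;50 0 0 0 -6;50 0 0 0 -6;50 0 0 0 -6;50 0 0 0 -6;50 0 0 0 -5;50 0 0 0 0;50 0 0 0 0",
)

```text
time_s: 25.9
position: [0.5706, -0.135, 0.2511]
tcp_rot: [[1.0, -0.002, 0.019], [-0.019, 0.001, 1.0], [-0.002, -1.0, 0.001]]
force: [-0.1, 0.1, 0.1]
opening: 0.574
```

```bash
sed -i 's/P\[:,2\]>.106)/P[:,2]>.1)/' chk.py; python3 chk.py; python3 -c "
from h import *
rows([.5704,-.135,.091],-1)"
```

```text
t 25.9 [ 0.5706 -0.135   0.2511] [-0.1456  0.051   0.141 ]
scene knob top z 0.1173 0.1163 rect [array([ 571.9, -134.8]), array([46.2, 15.3]), np.float64(88.5)]
   drum z 359 0.0915 hub z 145 0.1625 handle 97 [0.6316 0.1137 0.1948]
side knob top z 0.1153 0.1141 rect [array([ 571.2, -135.3]), array([14.6, 48.3]), np.float64(0.7)]
   drum z 272 0.0896 hub z 77 0.1604 handle 0 0
wrist knob top z 0.1157 0.1148 rect [array([ 569.9, -134.9]), array([46. , 13.6]), np.float64(89.3)]
   drum z 2309 0.0901 hub z 0 0 handle 0 0
t26.05 shift [ -0.4 160.5   0.3] norm 160.5 theta -1.06 yaw -0.06
```

Emit:
send_rows(
  moves="50 0 25 0 0;50 0 40 0 0;50 0 40 0 0;50 0 30 0 0;50 0 18 0 0;50 0 7 0 0;50 0 0 0 0;8 0 0 0 0;8 0 0 0 0;8 0 0 0 0;8 0 0 0 0;8 0 0 0 0;8 0 0 0 0;8 0 0 0 0",
)

```text
time_s: 27.22
position: [0.5713, -0.1358, 0.0922]
tcp_rot: [[1.0, 0.001, 0.017], [-0.017, -0.0, 1.0], [0.001, -1.0, -0.0]]
force: [-0.9, -0.1, -0.8]
opening: 0.146
```

Emit:
send_rows(
  moves="8 0 0 0 3;8 0 0 0 6;8 0 0 0 6;8 0 0 0 6;8 0 0 0 6;8 0 0 0 6;8 0 0 0 6;8 0 0 0 6;8 0 0 0 6;8 0 0 0 6;8 0 0 0 6;8 0 0 0 6;8 0 0 0 6;8 0 0 0 5;8 0 0 0 0;8 0 0 0 0",
)

```text
time_s: 28.55
position: [0.5714, -0.1359, 0.0921]
tcp_rot: [[0.159, 0.001, 0.987], [-0.987, -0.0, 0.159], [0.0, -1.0, 0.001]]
force: [-0.7, 0.8, 1.4]
opening: 0.092
```

Emit:
send_rows(
  moves="50 0 0 0 0;50 0 0 0 0;50 0 0 0 0;50 0 -20 0 0;50 0 -40 0 0;50 0 -40 0 0;50 0 -30 -25 0;50 0 0 -25 0;50 0 0 0 0;50 0 0 0 0",
)

```text
time_s: 29.38
position: [0.5206, -0.1434, 0.2219]
tcp_rot: [[0.156, -0.0, 0.988], [-0.988, 0.0, 0.156], [-0.0, -1.0, -0.0]]
force: [1.1, -0.4, -0.1]
opening: 0.573
```

```bash
python3 chk.py; python3 - <<'E'
from h import *
c=capture("wrist");cv2.imwrite("pics/w7.png",c["image"])
E
```

```text
t 29.3833 [ 0.5206 -0.1434  0.2219] [ 1.0711 -0.3731 -0.1217]
scene knob top z 0.1175 0.1163 rect [array([ 571.8, -135. ]), array([13.5, 47.2]), np.float64(0.8)]
   drum z 356 0.0913 hub z 142 0.1622 handle 95 [0.6315 0.1135 0.1947]
side knob top z 0.1154 0.114 rect [array([ 571.6, -136. ]), array([45.4, 13.6]), np.float64(86.5)]
   drum z 183 0.0894 hub z 4 0.1598 handle 0 0
wrist knob top z 0.1168 0.1158 rect [array([ 568.8, -135.3]), array([45.7, 14.2]), np.float64(88.5)]
   drum z 5045 0.091 hub z 2955 0.1619 handle 0 0
```

View pics/w7.png

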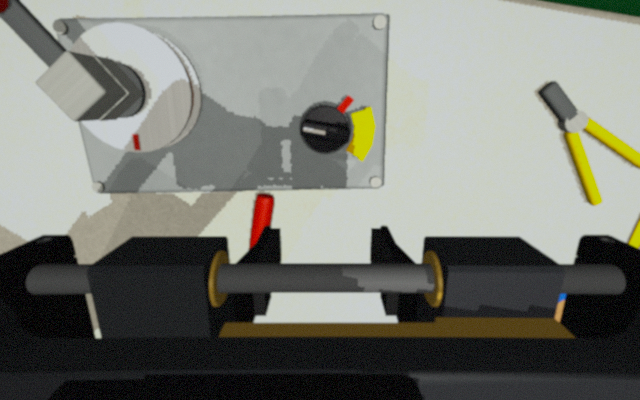

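The view shows the bar still lying along the winder's length at (326,127), and the lug at (345,103), clear of the guard. So the fingers did not turn the knob: they shut to 8 mm, less than the bar's 14 mm. The knob is home and nothing was disturbed. I'll retry, gripping lower and checking the grip before turning.

Emit:
send_rows(
  moves="50 -0.2 0 25.3 0;50 -0.2 0 25.3 0;50 0 0 0 -6.7;50 0 0 0 -6.7;50 0 0 0 -6.7;50 0 0 0 -6.7;50 0 0 0 -6.7;50 0 0 0 -6.7;50 0 0 0 -6.7;50 0 0 0 -6.7;50 0 0 0 -6.7;50 0 0 0 -6.7;50 0 0 0 -6.7;50 0 0 0 -6.7;50 0 0 0 0;50 0 0 0 0",
)

```text
time_s: 30.92
position: [0.572, -0.135, 0.2209]
tcp_rot: [[1.0, -0.001, 0.013], [-0.013, 0.001, 1.0], [-0.001, -1.0, 0.001]]
force: [0.1, 0.0, 0.5]
opening: 0.574
```

```bash
python3 -c "
from h import *
rows([.5706,-.1352,.0875],-1)"
```

```text
t30.92 shift [ -1.3 133.4  -0.3] norm 133.4 theta -0.73 yaw 0.27
```

Emit:
send_rows(
  moves="50 -0.6 30 0 0;50 -0.7 40 0 0;50 0 35 0 0;50 0 20 0 0;50 0 8.5 0 0;50 0 0 0 0;8 0 0 0 0;8 0 0 0 0;8 0 0 0 0;8 0 0 0 0;8 0 0 0 0;8 0 0 0 0;8 0 0 0 0;8 0 0 0 0;8 0 0 0 0;8 0 0 0 0",
)

```text
time_s: 32.25
position: [0.571, -0.1354, 0.0888]
tcp_rot: [[1.0, 0.001, 0.01], [-0.01, -0.0, 1.0], [0.001, -1.0, -0.0]]
force: [0.1, 0.3, 3.8]
opening: 0.149
```

```bash
python3 k.py; python3 - <<'E'
from h import *
a=capture("scene")["image"][120:260,220:400];b=capture("side")["image"][140:280,240:420]
cv2.imwrite("pics/g.png",cv2.resize(cv2.hconcat([a,b]),None,fx=2.2,fy=2.2,interpolation=cv2.INTER_CUBIC))
E
```

```text
t 32.25 [ 0.571  -0.1354  0.0888] phi -91.4 r 0.1899 F [0.1 0.3 3.8] open 13.0 knobz 0.128 drumz 86 0.0897
```

View pics/g.png

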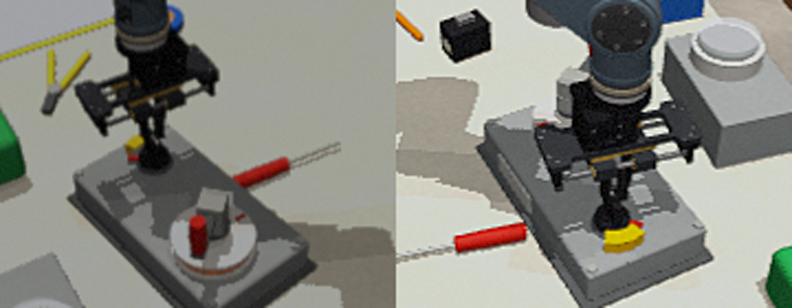

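The bar is between the fingers in both views and the opening holds at 13.0 mm. I'll turn in stages.

Emit:
send_rows(
  moves="8 0 0 0 2;8 0 0 0 4;8 0 0 0 4;8 0 0 0 4;8 0 0 0 4;8 0 0 0 0",
)

```text
time_s: 32.9
position: [0.5709, -0.1354, 0.0888]
tcp_rot: [[0.947, 0.001, 0.321], [-0.321, -0.0, 0.947], [0.001, -1.0, -0.0]]
force: [-0.4, 0.8, 5.8]
opening: 0.151
```

```bash
python3 -c "
from h import *
s=read_state();print(s['opening']*87,s['force'],s['moment'],s['position'])"
```

```text
13.12622184320988 [-0.37290839  0.83868484  5.79270202] [ 0.0011127  -0.0173406  -0.07123556] [ 0.57087233 -0.13541692  0.08876235]
```

Emit:
send_rows(
  moves="8 0 0 0 4;8 0 0 0 4;8 0 0 0 4;8 0 0 0 4;8 0 0 0 4;8 0 0 0 4;8 0 0 0 4;8 0 0 0 0",
)

```text
time_s: 33.57
position: [0.5707, -0.1353, 0.0887]
tcp_rot: [[0.686, 0.001, 0.728], [-0.728, -0.0, 0.686], [0.001, -1.0, 0.0]]
force: [0.2, 0.6, 6.2]
opening: 0.145
```

```bash
python3 -c "
from h import *
s=read_state();print(s['opening']*87,s['force'],s['moment'],s['position'])"
```

```text
12.626808448865258 [0.23425916 0.60390808 6.17521972] [0.04476722 0.0932076  0.02484339] [ 0.5707453  -0.13532215  0.08874888]
```

```bash
cat > lug.py <<'E'
from h import *
np.set_printoptions(precision=4,suppress=True)
for n in("scene","side","wrist"):
    s=read_state();c=capture(n);im=c["image"].astype(int)
    red=(im[...,2]>110)&(im[...,1]<80)&(im[...,0]<80)
    P=cloud(c,red,s);d=np.hypot(P[:,0]-.5705,P[:,1]+.135);A=P[(d<.045)&(P[:,2]>.055)&(P[:,2]<.1)]
    if len(A): m=A.mean(0);print(n,len(A),m,"dir",np.degrees(np.arctan2(m[1]+.135,m[0]-.5705)).round(1))
print(s["opening"]*87,s["time_s"],s["force"])
E
python3 lug.py
```

```text
wrist 84 [ 0.5771 -0.1619  0.0717] dir -76.2
12.970433376587994 33.6667 [0.0461 0.6645 5.1126]
```

The lug is turning with the fingers. I'll go on to the detent.

Emit:
send_rows(
  moves="8 0 0 0 4;8 0 0 0 4;8 0 0 0 4;8 0 0 0 4;8 0 0 0 4;8 0 0 0 4;8 0 0 0 4;8 0 0 0 4;8 0 0 0 2.5;8 0 0 0 0;8 0 0 0 0",
)

```text
time_s: 34.63
position: [0.5706, -0.1352, 0.0888]
tcp_rot: [[0.156, 0.001, 0.988], [-0.988, -0.0, 0.156], [0.0, -1.0, 0.0]]
force: [0.8, 0.1, 6.3]
opening: 0.149
```

```bash
python3 lug.py;python3 -c "
from h import *
s=read_state();print(s['opening']*87,s['force'],s['moment'],s['position'])"
```

```text
wrist 71 [ 0.561  -0.1616  0.0714] dir -109.6
13.091264602172158 34.7333 [-0.2763  1.4465  5.0487]
12.733589279696233 [-0.42328823  0.54788269  6.51231732] [0.11302256 0.13235364 0.17585684] [ 0.57065828 -0.13520362  0.0887458 ]
```

Emit:
send_rows(
  moves="8 0 0 0 3;8 0 0 0 0;50 0 0 0 0;50 0 0 0 0;50 0 0 0 0;50 0 -15 0 0;50 0 -35 0 0;50 0 -40 0 0;50 0 -40 -25 0;50 0 0 -25 0;50 0 0 0 0;50 0 0 0 0;50 0 0 0 0",
)

```text
time_s: 35.87
position: [0.5235, -0.1401, 0.2129]
tcp_rot: [[0.103, -0.001, 0.995], [-0.995, 0.001, 0.103], [-0.001, -1.0, -0.001]]
force: [-0.2, 0.2, 0.1]
opening: 0.571
```

```bash
python3 chk.py; python3 lug.py; python3 - <<'E'
from h import *
s=read_state();c=capture("wrist");cv2.imwrite("pics/w8.png",c["image"])
for q in mark_of(c,"drum_mark")[:1]: print(q,at_z(c,q["pixel"],.09,s))
E
```

```text
t 35.8667 [ 0.5235 -0.1401  0.2129] [-0.2257  0.1744  0.0675]
scene knob top z 0.1177 0.1164 rect [array([ 570.1, -134.9]), array([45.8, 16. ]), np.float64(7.0)]
   drum z 356 0.0914 hub z 140 0.1622 handle 96 [0.6313 0.1134 0.1946]
side knob top z 0.1149 0.1139 rect [array([ 570.7, -136.5]), array([44.8, 15.5]), np.float64(10.6)]
   drum z 178 0.0894 hub z 2 0.1574 handle 0 0
wrist knob top z 0.1163 0.1154 rect [array([ 569.6, -135.4]), array([46. , 13.9]), np.float64(10.1)]
   drum z 5132 0.0906 hub z 3030 0.1615 handle 0 0
wrist 33 [ 0.5608 -0.161   0.071 ] dir -110.4
49.727232312195255 36.1167 [ 0.7011 -0.6907 -0.5529]
{'pixel': [159.2, 137.6], 'p': 0.65} [0.52557445 0.04524472 0.09      ]
```

View pics/w8.png

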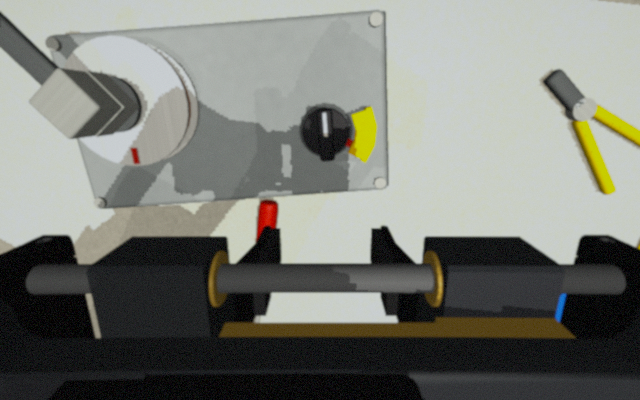

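The view shows the bar back at its start angle (325,130), 10.1° measured against 10.2° at the start. The lug is under the guard at (349,143), and the crank is still on the spindle. The knob top is at 115 mm, so it is home, and the drum mark is within about 4 mm of where it began. The arm is clear of everything, so I'll hand in.

```bash
python3 -c "
from h import *
print(hand_in())"
```

```text
the job is handed in; nothing more can be done
None
```

I handed the job in at about 36 s of the 72 s. My last checks agreed with every requirement I could measure. No verdict was reported.

**What I did:**
- **Crank:** I fitted it on the square spindle and let it go.
- **Knob:** I turned it about 79° anticlockwise, and it sprang down about 5 mm onto the teeth.
- **Meshing:** I turned the crank by its red handle in 5° steps. At about 40° of handle turn the knob dropped home, and I stopped there.
- **Locking:** I turned the knob back clockwise under the guard.

**Last checks:**

| Item | Result |
|---|---|
| Knob top | 115 mm, down from 129 mm, so sunk about 14 mm |
| Knob bar | at 10.1°, against 10.2° at the start; lug under the guard |
| Hub top | 161–162 mm, as when first seated; one camera (side) gave 157 mm from only 2 points |
| Drum mark | about 4 mm from where it began, in plan |
| Gripper | clear of everything, force near zero |

**What went wrong:** my first try at turning the knob back did not move it. The fingers shut to 8 mm, less than the bar's 14 mm, and I don't know why. I checked that nothing had shifted, gripped 3–4 mm lower, and turned it in stages.

I only looked at the tools and parts in the pictures and did not re-measure them at the end. The arm stayed clear of them.

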